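Dryness check of a case of buttons

TASK

Set the loose button case squarely on top of the column of cases, its port facing the guide tube like those below, and let go of it. Then take the gauge rod by its handle, slide it level through the guide tube into that case's port until the collar stops against the tube, draw it right out again, and present the tip for reading: hold the rod level, scale side up, with its tip about 10 cm above the middle of the dark reading plate. Finish while holding it there, with the cases and the other things on the desk left as they are.

Things in the scene. Friction and masses are not known exactly. Their poses are not given: they have to be found in the camera images.
- stand: fixed plywood stand (base plate 190 x 90 mm, 12 mm thick) carrying the column of cases and, on a post, a level aluminium guide tube; origin under the column's centre, on the desk; x = direction in which the rod is inserted (from tube to column), z up
- tube_mouth (a point): centre of the guide tube's open mouth, where the rod enters and the collar stops; 112 mm from the column's centre along the stand's -x, 124.5 mm above the desk; axes as the stand's. Tube 50 mm long, bore 17 mm, outside 34 mm, ends 12 mm before the cases, in line with the third case's port
- lower_case: first case of the column, loose on the stand's base plate; like the other cases; origin at the centre of the underside
- column_case: second case of the column, loose on top of the first, squarely over the stand's origin, underside 57 mm and top 102 mm above the desk; the loose case goes on top; same size and axes as the loose case, its x along the stand's x; origin at the centre of the underside
- case: the loose case lying on the desk, about 0.25 kg: 100 mm long (its own x) x 62 mm wide (y) x 45 mm high (z) closed cardboard case with a 24 mm round port (black grommet, standing 1.5 mm proud) in the middle of its -x end face; the pale tape strip on the lid stops 30 mm short of the port end; origin at the centre of the underside
- case_port (a point): centre of the loose case's port, in the plane of its -x end face, 22.5 mm above its underside
- rod: gauge rod, 0.12 kg: 10 mm round steel rod reaching 120 mm ahead of a steel collar (28 mm across, 8 thick); behind it a dark wooden handle 18 mm wide (y), 30 high (z), from 12 to 88 mm behind the origin: pinch its flat sides. Origin on the axis at the collar's front face; x to the tip, z up = scale side. Lies level on the rest, axis 60 mm above the desk; lift straight up
- rod_tip (a point): the rod's tip, 120 mm along x from the rod's origin
- rest: fixed low plywood rest, base 200 x 60 x 8 mm; origin on the desk straight below the rod's origin, same yaw; a notched post 44 to 56 mm ahead of the origin holds the rod (65 mm high), a cheeked shelf 74 to 88 mm behind it holds the handle's rear end (59 mm high); the handle is free between them
- plate: fixed dark metal reading plate, 90 x 90 mm, 8 mm high with its rim, flat on the desk; origin at the centre of its underside
- glue_jar: glue jar, 66 mm across, 100 mm high, not part of the work; origin at the centre of its underside
- tape_roll: roll of tape lying flat, 100 mm across, 36 mm high, not part of the work; origin at the centre of its underside
- water_bottle: water bottle, 64 mm across, 190 mm high, not part of the work; origin at the centre of its underside

How it is judged (in metres and radians):
On the way, in this order (a step that is already met when the one before it is completed fails the run):
1. the loose case stands squarely on the column, port to the tube, released (x of case in the frame of column_case between -0.007 and 0.007 m and y of case in the frame of column_case between -0.007 and 0.007 m and z of case in the frame of column_case between 0.042 and 0.048 m and angle between the x axis of case and the x axis of column_case, either way round below 0.12 rad and distance between case_port and tube_mouth below 0.08 m and angle between case's own z axis and vertical below 0.05 rad and contact force between the fingers and case below 0.2 N), for 0.3 s.
2. the rod is in through the tube, its collar against the tube's mouth (all of step 1 and x of rod_tip in the frame of tube_mouth above 0.1175 m and y of rod_tip in the frame of tube_mouth between -0.009 and 0.009 m and z of rod_tip in the frame of tube_mouth between -0.009 and 0.009 m), for 0.1 s.
3. the rod is drawn right out of the tube (all of step 1 and x of rod_tip in the frame of tube_mouth below -0.005 m and contact force between the fingers and rod above 1 N), for 0.1 s.
At the end, for the whole second after the job is handed in: Fingers alone hold the rod still, level and scale up within 8 deg, tip within 35 mm of the plate's middle (seen from above), 60-150 mm above it; the released case sits on the column within 7 mm and 7 deg, port to the tube; lower cases moved under 12 mm, other things under 30 mm (all of step 1 and contact force between the fingers and rod above 1 N and angle between rod's own z axis and vertical below 0.14 rad and horizontal distance between rod_tip and plate below 0.035 m and z of rod_tip in the frame of plate between 0.06 and 0.15 m and linear speed of rod below 0.02 m/s and contact force between rod and stand below 0.1 N and contact force between rod and rest below 0.1 N and contact force between rod and plate below 0.1 N and contact force between rod and case below 0.1 N and contact force between rod and column_case below 0.1 N and contact force between rod and tape_roll below 0.1 N and contact force between rod and glue_jar below 0.1 N and contact force between rod and water_bottle below 0.1 N and distance of each of lower_case, column_case from where it was at the start of the episode below 0.012 m and distance of each of glue_jar, tape_roll, water_bottle from where it was at the start of the episode below 0.03 m); the arm keeps its last pose, push and grip.
It fails at once if a case of the column is pushed out of place by 12 mm or more (distance of any of lower_case, column_case from where it was at the start of the episode above 0.012 m).
It fails at once if the jar, tape roll or bottle is moved by 30 mm or more (distance of any of glue_jar, tape_roll, water_bottle from where it was at the start of the episode above 0.03 m).
It also fails if it takes over 64 s, if anything falls off the work surface, if the arm or the gripper's body presses on something with over 40 N, if the wrist force passes 120 N, or if a joint passes its speed limit or range.

ROBOT

A 7-joint arm with a two-finger parallel gripper is mounted at the origin on the work surface. World frame = base frame: x ahead of the robot, y to its left, z up, the work surface at z = 0. Lengths are in m, angles in degrees, forces in N, time in s.
With the tool pointing down it reaches from about 0.425 to 0.875 m from the base axis. Payload 4.7 kg.
Tool frame: the origin (TCP) lies between the finger pads; the fingertips stand 8 mm ahead of it and the grasp point (between the pads) lies 11 mm behind it (env.tip_extent is the distance from the TCP to the fingertips, in m); z points along the fingers, y is the line along which they close (so a half turn about z gives the same grasp; the last joint's range is limited). The gripper opens to 87 mm and grips with 3 to 60 N. Pads are 19 mm wide; open, the fingers measure 117 mm over their backs; the gripper's body (75 mm by 190 mm) begins 51 mm behind the grasp point.
Start: joints at [64.005, 18.392, -4.016, 83.108, 1.295, 78.541, -3.26], TCP at [0.293, -0.58, 0.231] pointing down, gripper open.
Joint ranges: [-163.93, 163.93], [-17.29, 119.83], [-79.2, 71.16], [3.27, 140.29], [-89.18, 269.18], [5.43, 117.66], [-154.24, 154.24]. Speed limits (degrees/s): [147.25, 147.25, 180, 180, 180, 180, 180].

INTERFACE

Orientations are given as [roll, pitch, yaw] about the fixed x, y, z axes, in that order (R = Rz(yaw) Ry(pitch) Rx(roll)).
In Python, from cell import sensors, vision, workorder, env gives the robot as it stands.
- The arm moves only by the tool drive_tool, never from a script. Its argument "moves" is a list of rows, each an object of numbers: "x", "y", "z": the shift along the tool's x, y, z in mm; "rx", "ry", "rz": the turn, a rotation vector about the tool's x, y, z in rad; "fingers": the closure, from -1 (fully open) to 1 (shut). In form: [{"x": .., "y": .., "z": .., "rx": .., "ry": .., "rz": .., "fingers": ..}, ...]. A call has 1 to 20 rows; each row is the pose to reach, as a shift and turn from the pose commanded when the call began, along the tool's axes at that moment; what a row does not reach only later rows make up. A row lasts 1/8 s, in which the tool goes at most 62.5 mm and 10.7 degrees, less where a joint would pass 70% of its speed; a pose out of reach is approached as far as the arm can. A call with a gripper value outside its range is refused whole. The fingers move at their own pace and stop on an object; "force" is the grip in N (left out, the last holds). Time passes only in rows, so rows that repeat a pose let the fingers close. It gives the time, the measured TCP pose, the force, the opening and the grip force at its end, in the units of the state.
- sensors.get_obs(): the state, without advancing time (a new reading comes with each control period).
- vision.read_camera(name): name is "scene" or "top"; returns a dict with "image" (400x640x3 uint8, red, green, blue), "fx", "fy", "cx", "cy" (pixels), "R" (3x3) and "t" (3): a world point X has camera coordinates R X + t. Camera axes: x right, y down, z forward; pixel columns grow to the right and rows downward; lengths in m; the calibration is good to about 2 mm. A picture is of the moment at which its call begins. There is no depth.
- workorder.sign_off(): hands the job in; it is judged then, once.
The state is a dict: "time_s": time; "qpos": joint angles; "joint_velocities": joint speeds; "effort": joint torques, N m; "tool_pos": TCP position; "tool_rot": TCP orientation; "force": force on the tool from outside, world axes, zero at the start; "wrist_torque": the same for the moment, N m; "grip_width": finger opening in m; "grasp_force": force on a finger pad.
Only numpy, scipy, OpenCV 4.12 (cv2) and the standard library are available. Lean on these libraries where they do the work, as an engineer would, in place of code of your own. Each camera call takes 0.05 s, during which the arm holds its last target. There are 200 camera calls.

## Working session

There is one attempt and no reset: what is moved stays moved. The work goes in short steps, Python scripts to look and compute and a tool call to move; the robot and the scene stay as the last step left them, time stands still between calls to the robot, and variables do not carry over. Pictures are saved under pics/ and viewed, at most 10 in all, crops included, and the job is handed in when it is done.

Besides the shell and the picture viewer there is one more tool, called after "Call:" as a command line: name --argument value ..., lists and objects as JSON in quotes. drive_tool: Moves the arm, as the interface text tells. Its arguments: {"type":"object","properties":{"moves":{"type":"array"},"force":{"type":"number"}},"required":["moves"]}

```bash
mkdir -p pics; ls
python3 - <<'E'
from cell import sensors, vision, env
import cv2,pickle
for n in("scene","top"):
    c=vision.read_camera(n); pickle.dump(c,open(f"pics/{n}0.pkl","wb")); cv2.imwrite(f"pics/{n}0.png",c["image"][:,:,::-1])
    print(n,c["fx"],c["fy"],c["cx"],c["cy"],c["R"],c["t"])
print(sensors.get_obs(),env.tip_extent)
E
```

```text
pics
scene 394.38416142204545 394.38416142204545 322.90080786572304 200.62562229221174 [[ 0.1020095   0.99470747  0.01229263]
 [ 0.61810657 -0.05369634 -0.78425823]
 [-0.77944745  0.08759995 -0.62031276]] [-0.05286696 -0.2216524   1.52357929]
top 450.91766920025844 450.91766920025844 321.71268243476976 197.97921721517608 [[ 2.56901216e-02 -9.99653870e-01  5.67070435e-03]
 [-9.80684652e-01 -2.63021023e-02 -1.93819020e-01]
 [ 1.93901085e-01 -5.81938525e-04 -9.81020912e-01]] [-0.00970362  0.52542492  1.15274739]
{'time_s': 0.1, 'qpos': array([64.00497745, 18.43437181, -4.0167821 , 83.16772131,  1.29431201,
       78.54059344, -3.25882084]), 'joint_velocities': array([-2.18079951e-04, -1.59136534e-01, -2.74695873e-02, -2.35601708e-01,
       -2.84529628e-02, -6.08337185e-02,  1.32874081e-02]), 'effort': array([ 5.46077335e-04, -4.92569876e+01, -4.05575149e-01, -3.13399780e+01,
       -6.42279047e-02,  3.95387644e-02,  8.74538227e-05]), 'tool_pos': array([ 0.29285621, -0.57975239,  0.2295777 ]), 'tool_rot': array([-1.79902512e+02,  4.37236689e-03,  2.68068453e+01]), 'force': array([-0.89849713,  0.37887672,  0.24123791]), 'wrist_torque': array([-0.01266959,  0.00834156,  0.00608388]), 'grasp_force': 0.0, 'grip_width': 0.08667151537637269} 0.008
```

View pics/top0.png

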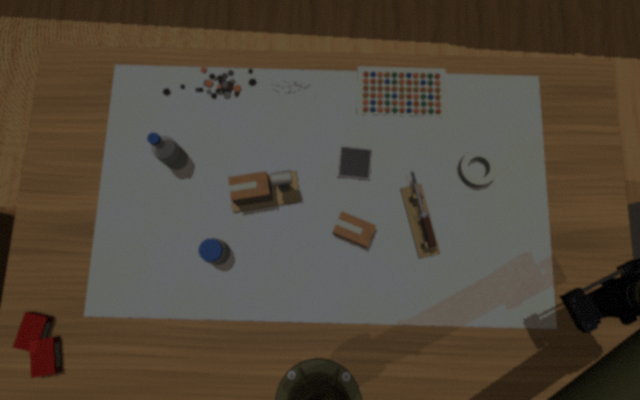

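View pics/scene0.png

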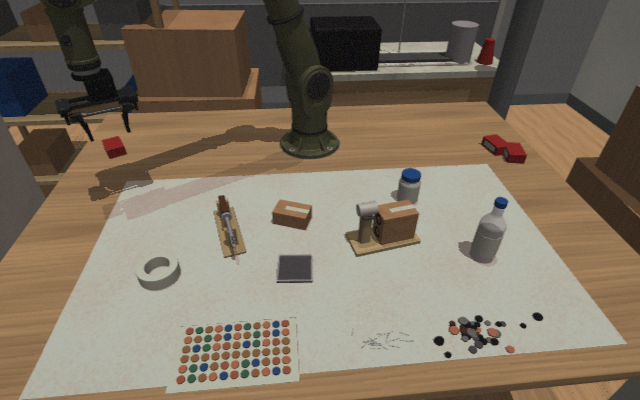

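The top view shows the column and stand at about (263,188), with the tube to its right at (285,180). The loose case is at (354,230), the rod on its rest at (420,215), the plate at (355,163), the jar at (213,251), the bottle at (168,150) and the tape at (477,170). I'll enlarge both views for detail.

Run:
```python
import cv2
a=cv2.imread("pics/top0.png")[140:265,220:450]; a=cv2.convertScaleAbs(a,alpha=2)
cv2.imwrite("pics/topc.png",cv2.resize(a,(782,425),interpolation=cv2.INTER_CUBIC))  #3.4x
b=cv2.imread("pics/scene0.png")[185:295,205:435]
cv2.imwrite("pics/scenec.png",cv2.resize(b,(782,374),interpolation=cv2.INTER_CUBIC))
```

```text
(no output)
```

View pics/topc.png

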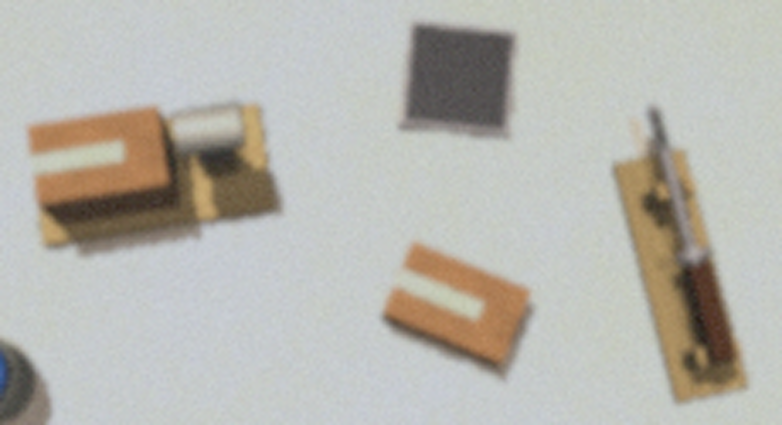

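View pics/scenec.png

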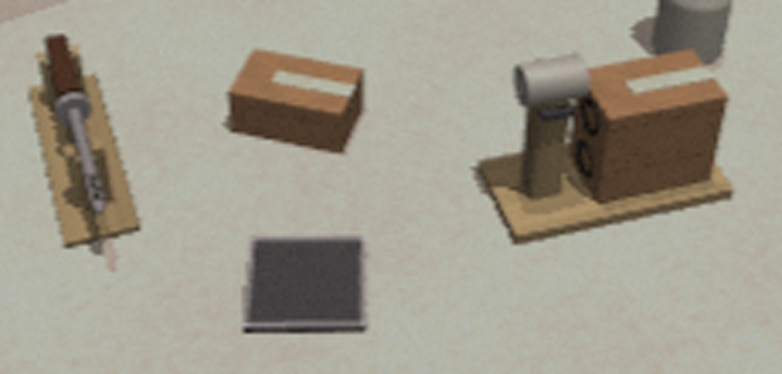

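The top crop shows the column lid with its port end to the right, next to the tube. The loose case also has its port end to the right, because its tape strip stops short there. The rod lies with its tip up-image (+x) at crop (655,107), its collar at about (693,255) and its handle below that. Next I'll measure with masks.

```bash
cat > h.py <<'E'
import numpy as np,cv2,pickle
def load(n,k=0): return pickle.load(open(f"pics/{n}{k}.pkl","rb"))
def ray(c,px,z):
    px=np.atleast_2d(np.asarray(px,float)); R=np.array(c["R"]);t=np.array(c["t"])
    d=np.c_[(px[:,0]-c["cx"])/c["fx"],(px[:,1]-c["cy"])/c["fy"],np.ones(len(px))]@R
    C=-R.T@t; return C+d*((z-C[2])/d[:,2])[:,None]
def proj(c,X):
    p=np.atleast_2d(X)@np.array(c["R"]).T+np.array(c["t"]); return np.c_[p[:,0]/p[:,2]*c["fx"]+c["cx"],p[:,1]/p[:,2]*c["fy"]+c["cy"]]
def up(c,box,s=4):
    x0,y0,x1,y1=box; return cv2.GaussianBlur(cv2.resize(c["image"][y0:y1,x0:x1],None,fx=s,fy=s,interpolation=cv2.INTER_CUBIC),(5,5),0)
def big(m,s=4,close=5):
    m=cv2.morphologyEx(m.astype(np.uint8)*255,cv2.MORPH_CLOSE,np.ones((close,close)))
    m=cv2.morphologyEx(m,cv2.MORPH_OPEN,np.ones((5,5)))
    cs,_=cv2.findContours(m,cv2.RETR_EXTERNAL,cv2.CHAIN_APPROX_NONE); return max(cs,key=cv2.contourArea)[:,0].astype(float)
def topx(q,box,s=4): return (q+.5)/s-.5+np.array(box[:2])
def rect(c,q,z):
    w=ray(c,q,z)[:,:2]; (cx,cy),(a,b),th=cv2.minAreaRect((w*1000).astype(np.float32))
    if a<b: a,b,th=b,a,th+90
    return np.round([cx,cy,a,b,(th+180)%180],1)
E
python3 - <<'E'
from h import *
T=load("top");S=load("scene")
def hsv(c,b): return cv2.cvtColor(up(c,b),cv2.COLOR_RGB2HSV).astype(int)
# sample HSV
I=cv2.cvtColor(cv2.GaussianBlur(T["image"],(3,3),0),cv2.COLOR_RGB2HSV)
for n,(u,v) in dict(coltop=(245,195),coltape=(243,186),colside=(252,201),case=(360,237),casetape=(350,227),ctop2=(262,177),paper=(300,230),base=(280,200),plate=(355,163),tube=(281,178),handle=(426,230),rod=(419,200),rest=(410,215),restR=(430,240)).items(): print(n,I[v,u])
I=cv2.cvtColor(cv2.GaussianBlur(S["image"],(3,3),0),cv2.COLOR_RGB2HSV)
f=lambda x,y:(int(205+x/3.4),int(185+y/3.4))
for n,p in dict(coltop=(620,75),coltape=(670,80),colside=(650,150),colend=(603,130),case=(250,70),caseside=(290,125),caseend=(350,110),casetape=(310,80),paper=(440,150),tube=(555,80),plate=(300,280),base=(630,205),handle=(65,70),rod=(82,140)).items():
    u,v=f(*p);print(n,I[v,u])
E
```

```text
coltop [ 14 129  87]
coltape [ 36  25 101]
colside [13 93 33]
case [ 14 130  90]
casetape [ 36  26 100]
ctop2 [ 14 127  88]
paper [100   8 102]
base [ 19 107  95]
plate [15 12 43]
tube [26 19 95]
handle [ 10 109  35]
rod [ 9 25 70]
rest [ 19 111  85]
restR [ 11 124  41]
coltop [ 14 120 153]
coltape [ 30  26 178]
colside [ 14 112  82]
colend [ 13 104  59]
case [ 14 119 146]
caseside [ 13 118  78]
caseend [ 14 119  77]
casetape [ 22  43 173]
paper [ 32  20 180]
tube [ 16  25 156]
plate [ 0 11 68]
base [ 18  97 150]
handle [ 10 133  75]
rod [  7  18 125]
```

Run:
```python
from h import *
T=load("top");S=load("scene")
def m(c,b,f,close=5):
    h=cv2.cvtColor(up(c,b),cv2.COLOR_RGB2HSV).astype(int); return topx(big(f(h[...,0],h[...,1],h[...,2]),close=close),b)
for n,c,V,bc,bl in(("top",T,60,(222,160,285,215),(325,205,385,250)),("scene",S,113,(370,195,425,250),(265,195,318,232))):
    f=lambda H,s,v:(H<17)&(s>65)&(v>V)
    for nm,b,z in(("column",bc,.102),("loose",bl,.045)):
        print(n,nm,rect(c,m(c,b,f,9),z))
b=(330,140,380,190); print("plate top",rect(T,m(T,b,lambda H,s,v:v<72),.005))
b=(270,250,320,292); print("plate scene",rect(S,m(S,b,lambda H,s,v:v<110),.005))
b=(395,178,445,262); print("rest top",rect(T,m(T,b,lambda H,s,v:(s>55),25),.008))
q=m(T,b,lambda H,s,v:(H<14)&(s>80)&(v<55)&(v>25)); print("handle top",rect(T,q,.075))
b=(205,200,250,265); print("rest scene",rect(S,m(S,b,lambda H,s,v:(s>60),21),.008))
b=(210,190,240,225); q=m(S,b,lambda H,s,v:(H<15)&(s>80)&(v<100)); print("handle scene",rect(S,q,.075))
b=(222,165,305,218); print("stand top",rect(T,m(T,b,lambda H,s,v:(H>=17)&(s>60)&(v>60)),.012))
b=(340,195,432,262); print("stand scene",rect(S,m(S,b,lambda H,s,v:(H>=16)&(s>60)&(v>110)),.012))
f=lambda x,y:(220+x/3.4,140+y/3.4); g=lambda x,y:(205+x/3.4,185+y/3.4)
for nm,c,p,z in(("tipT",T,f(653,108),.06),("collarT",T,f(694,256),.074),("handleEndT",T,f(722,360),.075),("tipS",S,g(98,208),.06),("collarS",S,g(72,103),.06),("handleEndS",S,g(55,38),.075),
 ("tubemouthtopT",T,f(240,104),.1415),("tubemouthbotT",T,f(242,150),.1245),("tubemouthcS",S,g(519,83),.1245),("tubeTopS",S,g(519,66),.1415)): print(nm,np.round(ray(c,[p],z)[0]*1000,1))
```

```text
top column [543.4 191.2 102.3  62.7 100.8]
top loose [445.5 -84.5 102.4  63.6  68.5]
scene column [540.9 194.3 101.6  65.5  99.6]
scene loose [444.5 -83.  102.3  63.1  68.4]
plate top [637.6 -86.   89.1  84.1 175.5]
plate scene [639.1 -85.2  92.8  87.7 174.8]
rest top [ 480.8 -266.3  200.9   60.8   14.2]
handle top [ 440.2 -273.5   74.4   18.9   14. ]
rest scene [ 456.8 -272.2  255.6   59.7   14.1]
handle scene [ 442.8 -276.    77.3   20.4   15.5]
stand top [538.3 121.9  52.9  22.8   9.8]
stand scene [566.4 167.2 190.4  58.4  99.9]
tipT [ 602.  -236.6   60. ]
collarT [ 482.3 -263.6   74. ]
handleEndT [ 403.2 -283.    75. ]
tipS [ 600.7 -235.7   60. ]
collarS [ 477.3 -265.6   60. ]
handleEndS [ 408.4 -283.7   75. ]
tubemouthtopT [575.3  83.6 141.5]
tubemouthbotT [544.6  82.  124.5]
tubemouthcS [560.5  84.2 124.5]
tubeTopS [561.   83.  141.5]
```

```bash
cat > d.py <<'E'
import sys,numpy as np
from scipy.spatial.transform import Rotation as Ro
from cell import sensors
o=sensors.get_obs(); R=Ro.from_euler("xyz",o["tool_rot"],degrees=True); p=np.array(o["tool_pos"])*1000
print("t",o["time_s"],"pos",p.round(1),"rot",np.round(o["tool_rot"],2),"F",np.round(o["force"],2),"w",round(o["grip_width"]*1000,1),"g",round(o["grasp_force"],2))
for a in sys.argv[1:]:
    x,y,z,w=map(float,a.split(","))
    print(a,"shift",R.inv().apply(np.array([x,y,z])-p).round(1),"turn",(R.inv()*Ro.from_euler("xyz",[180,0,w],degrees=True)).as_rotvec().round(4))
E
python3 d.py 445,-84,150,68.5 445,-84,21,68.5
```

```text
t 0.1 pos [ 292.9 -579.8  229.6] rot [-179.9     0.     26.81] F [-0.9   0.38  0.24] w 86.7 g 0.0
445,-84,150,68.5 shift [ 359.4 -373.7   80.2] turn [-1.700e-03 -5.000e-04 -7.277e-01]
445,-84,21,68.5 shift [ 359.4 -373.5  209.2] turn [-1.700e-03 -5.000e-04 -7.277e-01]
```

Call:
drive_tool --moves '[{"x": 30, "y": -31, "z": 5, "rz": -0.06, "fingers": -1}, {"x": 60, "y": -62, "z": 13, "rz": -0.12}, {"x": 95, "y": -99, "z": 20, "rz": -0.19}, {"x": 130, "y": -135, "z": 28, "rz": -0.26}, {"x": 165, "y": -172, "z": 36, "rz": -0.33}, {"x": 200, "y": -208, "z": 44, "rz": -0.4}, {"x": 235, "y": -244, "z": 52, "rz": -0.47}, {"x": 270, "y": -281, "z": 60, "rz": -0.54}, {"x": 305, "y": -317, "z": 68, "rz": -0.61}, {"x": 335, "y": -348, "z": 75, "rz": -0.67}, {"x": 352, "y": -366, "z": 79, "rz": -0.71}, {"x": 359.4, "y": -373.7, "z": 80, "rz": -0.728}, {"x": 359.4, "y": -373.7, "z": 80, "rz": -0.728}, {"x": 359.4, "y": -373.7, "z": 80, "rz": -0.728}, {"x": 359.4, "y": -373.7, "z": 80, "rz": -0.728}]'

```text
invalid input at $.moves[0]: expected keys x, y, z, rx, ry, rz, fingers
```

```bash
python3 d.py 445,-84,21,68.5
```

```text
t 0.1 pos [ 292.9 -579.8  229.6] rot [-179.9     0.     26.81] F [-0.9   0.38  0.24] w 86.7 g 0.0
445,-84,21,68.5 shift [ 359.4 -373.5  209.2] turn [-1.700e-03 -5.000e-04 -7.277e-01]
```

Call:
drive_tool --moves '[{"x": 30, "y": -31, "z": 5, "rx": 0, "ry": 0, "rz": -0.06, "fingers": -1}, {"x": 80, "y": -83, "z": 18, "rx": 0, "ry": 0, "rz": -0.16, "fingers": -1}, {"x": 120, "y": -125, "z": 26, "rx": 0, "ry": 0, "rz": -0.24, "fingers": -1}, {"x": 160, "y": -166, "z": 35, "rx": 0, "ry": 0, "rz": -0.32, "fingers": -1}, {"x": 200, "y": -208, "z": 44, "rx": 0, "ry": 0, "rz": -0.4, "fingers": -1}, {"x": 240, "y": -250, "z": 52, "rx": 0, "ry": 0, "rz": -0.48, "fingers": -1}, {"x": 280, "y": -291, "z": 62, "rx": 0, "ry": 0, "rz": -0.56, "fingers": -1}, {"x": 320, "y": -333, "z": 72, "rx": 0, "ry": 0, "rz": -0.64, "fingers": -1}, {"x": 345, "y": -359, "z": 77, "rx": 0, "ry": 0, "rz": -0.7, "fingers": -1}, {"x": 359.4, "y": -373.7, "z": 80, "rx": -0.0017, "ry": 0, "rz": -0.728, "fingers": -1}, {"x": 359.4, "y": -373.7, "z": 80, "rx": -0.0017, "ry": 0, "rz": -0.728, "fingers": -1}, {"x": 359.4, "y": -373.7, "z": 80, "rx": -0.0017, "ry": 0, "rz": -0.728, "fingers": -1}, {"x": 359.4, "y": -373.7, "z": 80, "rx": -0.0017, "ry": 0, "rz": -0.728, "fingers": -1}, {"x": 359.4, "y": -373.7, "z": 80, "rx": -0.0017, "ry": 0, "rz": -0.728, "fingers": -1}]' --force 15

```text
time_s: 1.85
tool_pos: [0.4452, -0.0856, 0.1506]
tool_rot: [179.9, 0.0, 68.4]
force: [-0.1, 0.4, -0.3]
grip_width: 0.0872
grasp_force: 0.0
```

```bash
python3 d.py 445,-84,21,68.5
```

```text
t 1.85 pos [445.2 -85.6 150.6] rot [1.799e+02 4.000e-02 6.840e+01] F [-0.12  0.36 -0.29] w 87.2 g 0.0
445,-84,21,68.5 shift [  1.5  -1.  129.6] turn [ 0.0017  0.0008 -0.0018]
```

Call:
drive_tool --moves '[{"x": 1.5, "y": -1, "z": 30, "rx": 0.0017, "ry": 0, "rz": -0.002, "fingers": -1}, {"x": 1.5, "y": -1, "z": 65, "rx": 0.0017, "ry": 0, "rz": -0.002, "fingers": -1}, {"x": 1.5, "y": -1, "z": 100, "rx": 0.0017, "ry": 0, "rz": -0.002, "fingers": -1}, {"x": 1.5, "y": -1, "z": 122, "rx": 0.0017, "ry": 0, "rz": -0.002, "fingers": -1}, {"x": 1.5, "y": -1, "z": 129, "rx": 0.0017, "ry": 0, "rz": -0.002, "fingers": -1}, {"x": 1.5, "y": -1, "z": 129, "rx": 0.0017, "ry": 0, "rz": -0.002, "fingers": -1}, {"x": 1.5, "y": -1, "z": 129, "rx": 0.0017, "ry": 0, "rz": -0.002, "fingers": 1}, {"x": 1.5, "y": -1, "z": 129, "rx": 0.0017, "ry": 0, "rz": -0.002, "fingers": 1}, {"x": 1.5, "y": -1, "z": 129, "rx": 0.0017, "ry": 0, "rz": -0.002, "fingers": 1}, {"x": 1.5, "y": -1, "z": 129, "rx": 0.0017, "ry": 0, "rz": -0.002, "fingers": 1}, {"x": 1.5, "y": -1, "z": 129, "rx": 0.0017, "ry": 0, "rz": -0.002, "fingers": 1}, {"x": 1.5, "y": -1, "z": 129, "rx": 0.0017, "ry": 0, "rz": -0.002, "fingers": 1}, {"x": 1.5, "y": -1, "z": 129, "rx": 0.0017, "ry": 0, "rz": -0.002, "fingers": 1}, {"x": 1.5, "y": -1, "z": 129, "rx": 0.0017, "ry": 0, "rz": -0.002, "fingers": 1}]' --force 15

```text
time_s: 3.6
tool_pos: [0.4457, -0.0832, 0.022]
tool_rot: [179.9, 0.0, 68.6]
force: [-0.4, -0.2, 5.8]
grip_width: 0.0621
grasp_force: 15.0
```

```bash
python3 d.py 445,-84,220,68.5 542,192.5,180,100.2
```

```text
t 3.6 pos [445.7 -83.2  22. ] rot [1.7994e+02 4.0000e-02 6.8620e+01] F [-0.37 -0.21  5.78] w 62.1 g 15.0
445,-84,220,68.5 shift [  -1.1   -0.2 -198. ] turn [0.001  0.0007 0.0022]
542,192.5,180,100.2 shift [ 291.7  -10.7 -158.2] turn [ 0.0008  0.001  -0.5511]
```

Call:
drive_tool --moves '[{"x": 0, "y": 0, "z": -15, "rx": 0, "ry": 0, "rz": 0, "fingers": 1}, {"x": 0, "y": 0, "z": -50, "rx": 0, "ry": 0, "rz": 0, "fingers": 1}, {"x": 0, "y": 0, "z": -95, "rx": 0, "ry": 0, "rz": 0, "fingers": 1}, {"x": 0, "y": 0, "z": -140, "rx": 0, "ry": 0, "rz": 0, "fingers": 1}, {"x": 10, "y": 0, "z": -165, "rx": 0, "ry": 0, "rz": -0.02, "fingers": 1}, {"x": 35, "y": -1, "z": -178, "rx": 0, "ry": 0, "rz": -0.06, "fingers": 1}, {"x": 70, "y": -2, "z": -178, "rx": 0, "ry": 0, "rz": -0.13, "fingers": 1}, {"x": 110, "y": -4, "z": -178, "rx": 0, "ry": 0, "rz": -0.2, "fingers": 1}, {"x": 150, "y": -5, "z": -178, "rx": 0, "ry": 0, "rz": -0.28, "fingers": 1}, {"x": 190, "y": -7, "z": -178, "rx": 0, "ry": 0, "rz": -0.36, "fingers": 1}, {"x": 230, "y": -8, "z": -178, "rx": 0, "ry": 0, "rz": -0.43, "fingers": 1}, {"x": 260, "y": -9, "z": -178, "rx": 0, "ry": 0, "rz": -0.49, "fingers": 1}, {"x": 280, "y": -10, "z": -178, "rx": 0, "ry": 0, "rz": -0.53, "fingers": 1}, {"x": 291.7, "y": -10.7, "z": -175, "rx": 0.001, "ry": 0.001, "rz": -0.551, "fingers": 1}, {"x": 291.7, "y": -10.7, "z": -165, "rx": 0.001, "ry": 0.001, "rz": -0.551, "fingers": 1}, {"x": 291.7, "y": -10.7, "z": -158, "rx": 0.001, "ry": 0.001, "rz": -0.551, "fingers": 1}, {"x": 291.7, "y": -10.7, "z": -158, "rx": 0.001, "ry": 0.001, "rz": -0.551, "fingers": 1}, {"x": 291.7, "y": -10.7, "z": -158, "rx": 0.001, "ry": 0.001, "rz": -0.551, "fingers": 1}]'

```text
time_s: 5.85
tool_pos: [0.5417, 0.192, 0.1795]
tool_rot: [-180.0, -0.0, 100.1]
force: [-0.2, 0.5, -2.6]
grip_width: 0.0619
grasp_force: 15.0
```

```bash
python3 d.py 542,192.5,130,100.2
python3 - <<'E'
from cell import vision
import cv2,pickle,numpy as np
ims=[]
for n,b in(("scene",(320,120,470,270)),("top",(200,110,350,260))):
    c=vision.read_camera(n); pickle.dump(c,open(f"pics/{n}1.pkl","wb"))
    a=c["image"][b[1]:b[3],b[0]:b[2],::-1]; ims.append(cv2.resize(cv2.convertScaleAbs(a,alpha=2 if n=="top" else 1),(400,400),interpolation=cv2.INTER_CUBIC))
cv2.imwrite("pics/over1.png",np.hstack(ims))
E
```

```text
t 5.85 pos [541.7 192.  179.5] rot [-1.7995e+02 -1.0000e-02  1.0014e+02] F [-0.24  0.52 -2.62] w 61.9 g 15.0
542,192.5,130,100.2 shift [ 0.4  0.5 49.5] turn [-0.0008 -0.0003 -0.0011]
```

View pics/over1.png

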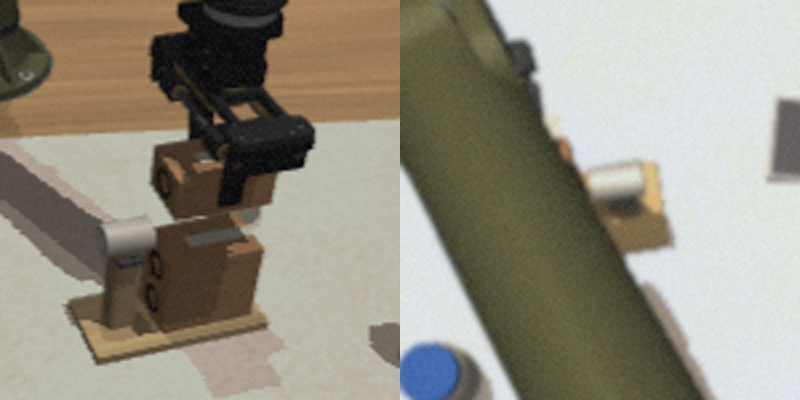

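The case is held level over the column with its port at crop (160,185), facing the tube. Lowering it now.

Call:
drive_tool --moves '[{"x": 0.4, "y": 0.5, "z": 20, "rx": 0, "ry": 0, "rz": -0.001, "fingers": 1}, {"x": 0.4, "y": 0.5, "z": 38, "rx": 0, "ry": 0, "rz": -0.001, "fingers": 1}, {"x": 0.4, "y": 0.5, "z": 48, "rx": 0, "ry": 0, "rz": -0.001, "fingers": 1}, {"x": 0.4, "y": 0.5, "z": 51, "rx": 0, "ry": 0, "rz": -0.001, "fingers": 1}, {"x": 0.4, "y": 0.5, "z": 53, "rx": 0, "ry": 0, "rz": -0.001, "fingers": 1}, {"x": 0.4, "y": 0.5, "z": 54, "rx": 0, "ry": 0, "rz": -0.001, "fingers": 1}, {"x": 0.4, "y": 0.5, "z": 54, "rx": 0, "ry": 0, "rz": -0.001, "fingers": 1}, {"x": 0.4, "y": 0.5, "z": 54, "rx": 0, "ry": 0, "rz": -0.001, "fingers": 1}]'

```text
time_s: 6.95
tool_pos: [0.542, 0.1933, 0.1257]
tool_rot: [-180.0, -0.0, 100.3]
force: [-1.0, -0.3, -3.1]
grip_width: 0.0619
grasp_force: 15.0
```

```bash
python3 d.py 542,192.5,124,100.2
```

```text
t 6.95 pos [542.  193.3 125.7] rot [-1.7997e+02 -4.0000e-02  1.0026e+02] F [-0.95 -0.35 -3.09] w 61.9 g 15.0
542,192.5,124,100.2 shift [-0.7 -0.2  1.7] turn [-0.0006 -0.0007  0.001 ]
```

Call:
drive_tool --moves '[{"x": -0.7, "y": 0, "z": 1, "rx": 0, "ry": 0, "rz": 0.001, "fingers": 1}, {"x": -0.7, "y": 0, "z": 2, "rx": 0, "ry": 0, "rz": 0.001, "fingers": 1}, {"x": -0.7, "y": 0, "z": 3, "rx": 0, "ry": 0, "rz": 0.001, "fingers": 1}, {"x": -0.7, "y": 0, "z": 3, "rx": 0, "ry": 0, "rz": 0.001, "fingers": 1}]'

```text
time_s: 7.45
tool_pos: [0.5422, 0.1924, 0.1241]
tool_rot: [-180.0, 0.0, 100.2]
force: [-3.9, -1.7, 8.9]
grip_width: 0.0619
grasp_force: 15.0
```

Call:
drive_tool --moves '[{"x": 0, "y": 0, "z": -1, "rx": 0, "ry": 0, "rz": 0, "fingers": 1}, {"x": 0, "y": 0, "z": -1, "rx": 0, "ry": 0, "rz": 0, "fingers": -1}, {"x": 0, "y": 0, "z": -1, "rx": 0, "ry": 0, "rz": 0, "fingers": -1}, {"x": 0, "y": 0, "z": -1, "rx": 0, "ry": 0, "rz": 0, "fingers": -1}, {"x": 0, "y": 0, "z": -1, "rx": 0, "ry": 0, "rz": 0, "fingers": -1}, {"x": 0, "y": 0, "z": -1, "rx": 0, "ry": 0, "rz": 0, "fingers": -1}, {"x": 0, "y": 0, "z": -20, "rx": 0, "ry": 0, "rz": 0, "fingers": -1}, {"x": 0, "y": 0, "z": -50, "rx": 0, "ry": 0, "rz": 0, "fingers": -1}, {"x": 0, "y": 0, "z": -80, "rx": 0, "ry": 0, "rz": 0, "fingers": -1}, {"x": 0, "y": 0, "z": -100, "rx": 0, "ry": 0, "rz": 0, "fingers": -1}, {"x": 0, "y": 0, "z": -100, "rx": 0, "ry": 0, "rz": 0, "fingers": -1}]'

```text
time_s: 8.82
tool_pos: [0.5431, 0.193, 0.2244]
tool_rot: [179.9, -0.0, 100.2]
force: [0.3, 0.2, -0.3]
grip_width: 0.0872
grasp_force: 0.0
```

```bash
python3 d.py 440,-275,225,14.2
```

```text
t 8.825 pos [543.1 193.  224.4] rot [ 1.7986e+02 -4.0000e-02  1.0019e+02] F [ 0.25  0.23 -0.28] w 87.2 g 0.0
440,-275,225,14.2 shift [-442.3 -184.3   -1.4] turn [ 1.5000e-03 -2.5000e-03  1.5009e+00]
```

Call:
drive_tool --moves '[{"x": -20, "y": -8, "z": 0, "rx": 0, "ry": 0, "rz": 0.07, "fingers": -1}, {"x": -55, "y": -23, "z": 0, "rx": 0, "ry": 0, "rz": 0.19, "fingers": -1}, {"x": -95, "y": -40, "z": 0, "rx": 0, "ry": 0, "rz": 0.33, "fingers": -1}, {"x": -135, "y": -56, "z": 0, "rx": 0, "ry": 0, "rz": 0.46, "fingers": -1}, {"x": -175, "y": -73, "z": 0, "rx": 0, "ry": 0, "rz": 0.6, "fingers": -1}, {"x": -215, "y": -90, "z": 0, "rx": 0, "ry": 0, "rz": 0.74, "fingers": -1}, {"x": -255, "y": -106, "z": 0, "rx": 0, "ry": 0, "rz": 0.88, "fingers": -1}, {"x": -295, "y": -123, "z": 0, "rx": 0, "ry": 0, "rz": 1.01, "fingers": -1}, {"x": -335, "y": -140, "z": 0, "rx": 0, "ry": 0, "rz": 1.15, "fingers": -1}, {"x": -375, "y": -156, "z": 0, "rx": 0, "ry": 0, "rz": 1.28, "fingers": -1}, {"x": -410, "y": -165, "z": 0, "rx": 0, "ry": 0, "rz": 1.4, "fingers": -1}, {"x": -435, "y": -173, "z": 0, "rx": 0.001, "ry": -0.0025, "rz": 1.47, "fingers": -1}, {"x": -442, "y": -174.5, "z": 0, "rx": 0.001, "ry": -0.0025, "rz": 1.501, "fingers": -1}, {"x": -442, "y": -174.5, "z": 0, "rx": 0.001, "ry": -0.0025, "rz": 1.501, "fingers": -1}, {"x": -442, "y": -174.5, "z": 0, "rx": 0.001, "ry": -0.0025, "rz": 1.501, "fingers": -1}, {"x": -442, "y": -174.5, "z": 0, "rx": 0.001, "ry": -0.0025, "rz": 1.501, "fingers": -1}]'

```text
time_s: 10.82
tool_pos: [0.4491, -0.2723, 0.2224]
tool_rot: [180.0, 0.2, 14.3]
force: [-0.4, -0.9, -0.5]
grip_width: 0.0868
grasp_force: 0.0
```

```bash
python3 - <<'E'
from cell import vision
import cv2,pickle,numpy as np
from h import *
ims=[]
for n,b,V in(("scene",(345,170,435,260),113),("top",(215,140,305,230),60)):
    c=vision.read_camera(n); pickle.dump(c,open(f"pics/{n}2.pkl","wb"))
    h=cv2.cvtColor(up(c,b),cv2.COLOR_RGB2HSV).astype(int); q=topx(big((h[...,0]<17)&(h[...,1]>65)&(h[...,2]>V),close=9),b)
    print(n,rect(c,q,.147), "column was",rect(load(n),q,.102))
    a=c["image"][b[1]:b[3],b[0]:b[2],::-1]; ims.append(cv2.resize(cv2.convertScaleAbs(a,alpha=2 if n=="top" else 1),(400,400),interpolation=cv2.INTER_CUBIC))
cv2.imwrite("pics/placed.png",np.hstack(ims))
E
python3 d.py 450,-273,49,14.2 450,-273,150,14.2
```

```text
scene [539.7 192.7 102.1  64.6 100. ] column was [482.8 213.3 109.5  69.3 100. ]
top [541.8 190.2 101.7  63.1  99.8] column was [552.2 197.9 105.9  65.7  99.8]
t 10.925 pos [ 448.9 -272.7  222.3] rot [179.99   0.19  14.29] F [-0.19 -0.13 -0.46] w 87.1 g 0.0
450,-273,49,14.2 shift [  1.5   0.5 173.3] turn [0.0002 0.0033 0.0015]
450,-273,150,14.2 shift [ 1.2  0.5 72.3] turn [0.0002 0.0033 0.0015]
```

View pics/placed.png

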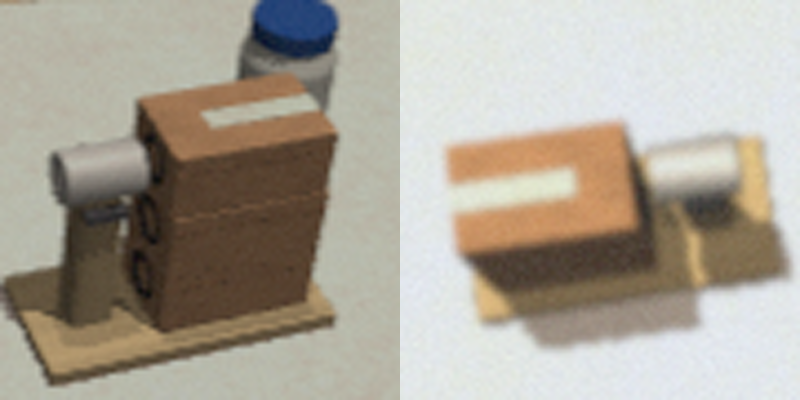

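The case sits squarely on the column: the edges line up, the port is behind the tube at crop (150,155), and the offset is about 1.5 mm. Now grasping the rod.

Call:
drive_tool --moves '[{"x": 1.3, "y": 0.5, "z": 25, "rx": 0, "ry": 0.0033, "rz": 0.0015, "fingers": -1}, {"x": 1.3, "y": 0.5, "z": 70, "rx": 0, "ry": 0.0033, "rz": 0.0015, "fingers": -1}, {"x": 1.3, "y": 0.5, "z": 115, "rx": 0, "ry": 0.0033, "rz": 0.0015, "fingers": -1}, {"x": 1.3, "y": 0.5, "z": 150, "rx": 0, "ry": 0.0033, "rz": 0.0015, "fingers": -1}, {"x": 1.3, "y": 0.5, "z": 168, "rx": 0, "ry": 0.0033, "rz": 0.0015, "fingers": -1}, {"x": 1.3, "y": 0.5, "z": 173, "rx": 0, "ry": 0.0033, "rz": 0.0015, "fingers": -1}, {"x": 1.3, "y": 0.5, "z": 173, "rx": 0, "ry": 0.0033, "rz": 0.0015, "fingers": -1}, {"x": 1.3, "y": 0.5, "z": 173, "rx": 0, "ry": 0.0033, "rz": 0.0015, "fingers": 0}, {"x": 1.3, "y": 0.5, "z": 173, "rx": 0, "ry": 0.0033, "rz": 0.0015, "fingers": 0.3}, {"x": 1.3, "y": 0.5, "z": 173, "rx": 0, "ry": 0.0033, "rz": 0.0015, "fingers": 0.4}, {"x": 1.3, "y": 0.5, "z": 173, "rx": 0, "ry": 0.0033, "rz": 0.0015, "fingers": 1}, {"x": 1.3, "y": 0.5, "z": 173, "rx": 0, "ry": 0.0033, "rz": 0.0015, "fingers": 1}, {"x": 1.3, "y": 0.5, "z": 173, "rx": 0, "ry": 0.0033, "rz": 0.0015, "fingers": 1}, {"x": 1.3, "y": 0.5, "z": 173, "rx": 0, "ry": 0.0033, "rz": 0.0015, "fingers": 1}, {"x": 1.3, "y": 0.5, "z": 173, "rx": 0, "ry": 0.0033, "rz": 0.0015, "fingers": 1}]' --force 25

```text
time_s: 12.8
tool_pos: [0.4495, -0.2738, 0.0492]
tool_rot: [180.0, 0.0, 14.1]
force: [-0.1, 0.3, -0.4]
grip_width: 0.0178
grasp_force: 25.0
```

```bash
python3 d.py 450,-273,250,14.2
```

```text
t 12.8 pos [ 449.5 -273.8   49.2] rot [179.99   0.    14.11] F [-0.1   0.32 -0.36] w 17.8 g 25.0
450,-273,250,14.2 shift [   0.7   -0.7 -200.8] turn [ 0.0001  0.     -0.0015]
```

Call:
drive_tool --moves '[{"x": 0, "y": 0, "z": -8, "rx": 0, "ry": 0, "rz": 0, "fingers": 1}, {"x": 0, "y": 0, "z": -30, "rx": 0, "ry": 0, "rz": 0, "fingers": 1}, {"x": 0, "y": 0, "z": -60, "rx": 0, "ry": 0, "rz": 0, "fingers": 1}, {"x": 0, "y": 0, "z": -90, "rx": 0, "ry": 0, "rz": 0, "fingers": 1}, {"x": 0, "y": 0, "z": -110, "rx": 0, "ry": 0, "rz": 0, "fingers": 1}, {"x": 0, "y": 0, "z": -115, "rx": 0, "ry": 0, "rz": 0, "fingers": 1}, {"x": 0, "y": 0, "z": -115, "rx": 0, "ry": 0, "rz": 0, "fingers": 1}]'

```text
time_s: 13.68
tool_pos: [0.4493, -0.2737, 0.1641]
tool_rot: [180.0, 0.0, 14.1]
force: [-0.1, -0.2, -1.5]
grip_width: 0.0177
grasp_force: 25.0
```

```bash
python3 d.py 593.7,-98,164,100.1
```

```text
t 13.675 pos [ 449.3 -273.7  164.1] rot [1.800e+02 1.000e-02 1.411e+01] F [-0.11 -0.25 -1.45] w 17.7 g 25.0
593.7,-98,164,100.1 shift [ 182.9 -135.2    0. ] turn [-1.0000e-04  3.0000e-04 -1.5007e+00]
```

Call:
drive_tool --moves '[{"x": 5, "y": -4, "z": 0, "rx": 0, "ry": 0, "rz": -0.05, "fingers": 1}, {"x": 20, "y": -14, "z": 0, "rx": 0, "ry": 0, "rz": -0.15, "fingers": 1}, {"x": 35, "y": -26, "z": 0, "rx": 0, "ry": 0, "rz": -0.28, "fingers": 1}, {"x": 51, "y": -38, "z": 0, "rx": 0, "ry": 0, "rz": -0.41, "fingers": 1}, {"x": 67, "y": -50, "z": 0, "rx": 0, "ry": 0, "rz": -0.54, "fingers": 1}, {"x": 83, "y": -62, "z": 0, "rx": 0, "ry": 0, "rz": -0.67, "fingers": 1}, {"x": 99, "y": -74, "z": 0, "rx": 0, "ry": 0, "rz": -0.8, "fingers": 1}, {"x": 115, "y": -86, "z": 0, "rx": 0, "ry": 0, "rz": -0.93, "fingers": 1}, {"x": 131, "y": -98, "z": 0, "rx": 0, "ry": 0, "rz": -1.06, "fingers": 1}, {"x": 147, "y": -109, "z": 0, "rx": 0, "ry": 0, "rz": -1.19, "fingers": 1}, {"x": 162, "y": -120, "z": 0, "rx": 0, "ry": 0, "rz": -1.32, "fingers": 1}, {"x": 175, "y": -130, "z": 0, "rx": 0, "ry": 0, "rz": -1.43, "fingers": 1}, {"x": 182, "y": -134, "z": 0, "rx": 0, "ry": 0, "rz": -1.48, "fingers": 1}, {"x": 182.9, "y": -135.2, "z": 0, "rx": 0, "ry": 0, "rz": -1.5, "fingers": 1}, {"x": 182.9, "y": -135.2, "z": 0, "rx": 0, "ry": 0, "rz": -1.5, "fingers": 1}, {"x": 182.9, "y": -135.2, "z": 0, "rx": 0, "ry": 0, "rz": -1.5, "fingers": 1}, {"x": 182.9, "y": -135.2, "z": 0, "rx": 0, "ry": 0, "rz": -1.5, "fingers": 1}]'

```text
time_s: 15.8
tool_pos: [0.5937, -0.0986, 0.1643]
tool_rot: [-180.0, 0.0, 100.0]
force: [0.4, -0.2, -1.2]
grip_width: 0.0176
grasp_force: 25.0
```

```bash
python3 d.py 593.7,-98,113.5,100.1
```

```text
t 15.8 pos [593.7 -98.6 164.3] rot [-1.7999e+02  3.0000e-02  1.0000e+02] F [ 0.37 -0.25 -1.25] w 17.6 g 25.0
593.7,-98,113.5,100.1 shift [ 0.6  0.1 50.8] turn [-0.0001  0.0005 -0.0018]
```

Call:
drive_tool --moves '[{"x": 0.6, "y": 0, "z": 12, "rx": 0, "ry": 0, "rz": -0.002, "fingers": 1}, {"x": 0.6, "y": 0, "z": 32, "rx": 0, "ry": 0, "rz": -0.002, "fingers": 1}, {"x": 0.6, "y": 0, "z": 46, "rx": 0, "ry": 0, "rz": -0.002, "fingers": 1}, {"x": 0.6, "y": 0, "z": 50.8, "rx": 0, "ry": 0, "rz": -0.002, "fingers": 1}, {"x": 0.6, "y": 0, "z": 50.8, "rx": 0, "ry": 0, "rz": -0.002, "fingers": 1}, {"x": 0.6, "y": 0, "z": 50.8, "rx": 0, "ry": 0, "rz": -0.002, "fingers": 1}]'

```text
time_s: 16.55
tool_pos: [0.5943, -0.0975, 0.114]
tool_rot: [179.9, 0.0, 100.2]
force: [0.6, -0.2, -0.8]
grip_width: 0.0178
grasp_force: 25.0
```

```bash
python3 d.py 593.7,-98,113.5,100.1
python3 - <<'E'
from cell import vision
import cv2,pickle,numpy as np
ims=[]
for n,b in(("scene",(265,165,385,285)),("top",(260,110,380,230))):
    c=vision.read_camera(n); pickle.dump(c,open(f"pics/{n}3.pkl","wb"))
    a=c["image"][b[1]:b[3],b[0]:b[2],::-1]; ims.append(cv2.resize(cv2.convertScaleAbs(a,alpha=2 if n=="top" else 1),(400,400),interpolation=cv2.INTER_CUBIC))
cv2.imwrite("pics/pre.png",np.hstack(ims))
E
```

```text
t 16.55 pos [594.3 -97.5 114. ] rot [1.7995e+02 2.0000e-02 1.0018e+02] F [ 0.57 -0.15 -0.8 ] w 17.8 g 25.0
593.7,-98,113.5,100.1 shift [-0.4 -0.7  0.5] turn [0.001  0.0004 0.0013]
```

View pics/pre.png

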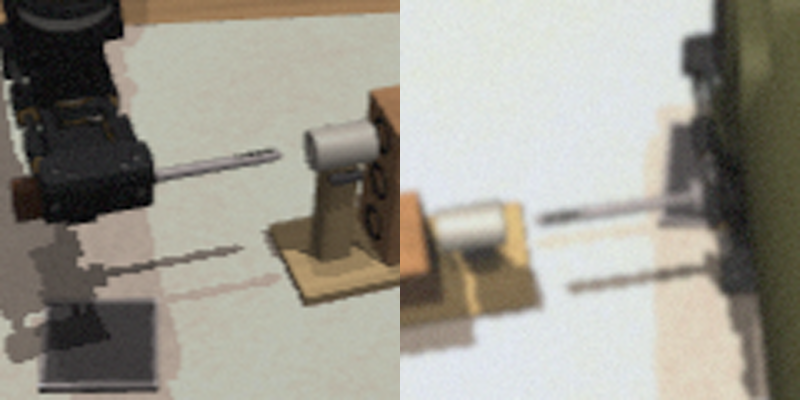

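The rod is level, with its tip just short of the mouth: scene crop tip (279,154) against mouth about (311,150), and top crop tip (540,219) against mouth about (503,222). I'll check the alignment numerically.

Run:
```python
from h import *
T=load("top",3);S=load("scene",3)
def centres(c,us,v0,v1,f):
    out=[]
    g=cv2.cvtColor(c["image"],cv2.COLOR_RGB2GRAY).astype(float)
    for u in us:
        col=g[v0(u):v1(u),u]; bg=np.median(np.r_[col[:3],col[-3:]]); w=np.clip(np.abs(bg-col)-f,0,None)
        out.append((u,(w*np.arange(len(col))).sum()/w.sum()+v0(u)))
    return np.array(out)
a=centres(T,range(304,340),lambda u:int(175-(u-304)*.12)-7,lambda u:int(175-(u-304)*.12)+7,6)
b=centres(S,range(316,347),lambda u:int(211-(u-347)*.21)-7,lambda u:int(211-(u-347)*.21)+8,10)
d=np.array([np.cos(np.radians(100.18)),np.sin(np.radians(100.18)),0]); tcp=np.array([594.3,-97.5,125])/1000
for n,c,q in(("top",T,a),("scene",S,b)):
    k=np.polyfit(q[:,0],q[:,1],1); r=q[:,1]-np.polyval(k,q[:,0])
    P=proj(c,[tcp+d*s for s in(.06,.15)])
    print(n,"fit",k.round(3),"std",r.std().round(2),"px offset vs kinematic (v)",(np.polyval(k,P[:,0])-P[:,1]).round(2),"tip kin",proj(c,tcp+d*.158).round(1))
    M=np.array([.5616,.0822,.1245]); D=np.array([np.cos(np.radians(100.1)),np.sin(np.radians(100.1)),0])
    m=proj(c,[M,M+D*.04]); print(" tube expected px",m.round(1)," rod line there",np.polyval(k,m[:,0]).round(2))
g=cv2.cvtColor(T["image"],cv2.COLOR_RGB2HSV)
for u in(276,282,287): print("T",u,"v165-190",[tuple(x) for x in g[168:189,u,1:]])
g=cv2.cvtColor(S["image"],cv2.COLOR_RGB2HSV)
for u in(360,366,372): print("S",u,"v196..",[tuple(x) for x in g[196:222,u,1:]])
```

```text
top fit [-1.2800e-01  2.1407e+02] std 0.2 px offset vs kinematic (v) [ 0.44 -0.24] tip kin [[301.  175.9]]
 tube expected px [[291.3 177.6]
 [275.6 179.8]]  rod line there [176.85 178.85]
scene fit [-2.03000e-01  2.81453e+02] std 0.16 px offset vs kinematic (v) [ 0.39 -0.49] tip kin [[348.  211.3]]
 tube expected px [[357.  209.7]
 [371.5 207.2]]  rod line there [208.89 205.94]
T 276 v165-190 [(np.uint8(7), np.uint8(116)), (np.uint8(9), np.uint8(114)), (np.uint8(9), np.uint8(112)), (np.uint8(5), np.uint8(104)), (np.uint8(11), np.uint8(97)), (np.uint8(21), np.uint8(98)), (np.uint8(27), np.uint8(104)), (np.uint8(17), np.uint8(108)), (np.uint8(9), np.uint8(111)), (np.uint8(9), np.uint8(113)), (np.uint8(14), np.uint8(110)), (np.uint8(19), np.uint8(106)), (np.uint8(26), np.uint8(97)), (np.uint8(29), np.uint8(87)), (np.uint8(29), np.uint8(79)), (np.uint8(30), np.uint8(68)), (np.uint8(36), np.uint8(63)), (np.uint8(76), np.uint8(64)), (np.uint8(91), np.uint8(67)), (np.uint8(89), np.uint8(63)), (np.uint8(94), np.uint8(54))]
T 282 v165-190 [(np.uint8(9), np.uint8(116)), (np.uint8(5), np.uint8(
[... 2965 characters left out ...]
uint8(20), np.uint8(188)), (np.uint8(19), np.uint8(187)), (np.uint8(22), np.uint8(159)), (np.uint8(23), np.uint8(168)), (np.uint8(24), np.uint8(177)), (np.uint8(25), np.uint8(183)), (np.uint8(22), np.uint8(187)), (np.uint8(24), np.uint8(179)), (np.uint8(24), np.uint8(169)), (np.uint8(23), np.uint8(152)), (np.uint8(22), np.uint8(139)), (np.uint8(26), np.uint8(126)), (np.uint8(25), np.uint8(112)), (np.uint8(22), np.uint8(92)), (np.uint8(26), np.uint8(78)), (np.uint8(44), np.uint8(105)), (np.uint8(49), np.uint8(84)), (np.uint8(16), np.uint8(62)), (np.uint8(4), np.uint8(57)), (np.uint8(12), np.uint8(44)), (np.uint8(22), np.uint8(94)), (np.uint8(30), np.uint8(126)), (np.uint8(34), np.uint8(135))]
```

Call:
drive_tool --moves '[{"x": 0, "y": 1.2, "z": 0.4, "rx": 0, "ry": 0, "rz": 0.001, "fingers": 1}, {"x": 0, "y": 2.5, "z": 0.7, "rx": 0, "ry": 0, "rz": 0.003, "fingers": 1}, {"x": 0, "y": 2.5, "z": 0.7, "rx": 0, "ry": 0, "rz": 0.003, "fingers": 1}, {"x": 5, "y": 2.5, "z": 0.7, "rx": 0, "ry": 0, "rz": 0.003, "fingers": 1}, {"x": 10, "y": 2.5, "z": 0.7, "rx": 0, "ry": 0, "rz": 0.003, "fingers": 1}, {"x": 15, "y": 2.5, "z": 0.7, "rx": 0, "ry": 0, "rz": 0.003, "fingers": 1}, {"x": 20, "y": 2.5, "z": 0.7, "rx": 0, "ry": 0, "rz": 0.003, "fingers": 1}, {"x": 24, "y": 2.5, "z": 0.7, "rx": 0, "ry": 0, "rz": 0.003, "fingers": 1}, {"x": 28, "y": 2.5, "z": 0.7, "rx": 0, "ry": 0, "rz": 0.003, "fingers": 1}, {"x": 32, "y": 2.5, "z": 0.7, "rx": 0, "ry": 0, "rz": 0.003, "fingers": 1}, {"x": 32, "y": 2.5, "z": 0.7, "rx": 0, "ry": 0, "rz": 0.003, "fingers": 1}]'

```text
time_s: 18.02
tool_pos: [0.5906, -0.0651, 0.1127]
tool_rot: [-180.0, -0.0, 100.0]
force: [0.1, -0.0, -1.0]
grip_width: 0.0181
grasp_force: 25.0
```

```bash
python3 d.py
python3 - <<'E'
from cell import vision
import cv2,pickle,numpy as np
ims=[]
for n,b in(("scene",(320,170,400,250)),("top",(260,140,340,220))):
    c=vision.read_camera(n); pickle.dump(c,open(f"pics/{n}4.pkl","wb"))
    a=c["image"][b[1]:b[3],b[0]:b[2],::-1]; ims.append(cv2.resize(cv2.convertScaleAbs(a,alpha=2 if n=="top" else 1),(400,400),interpolation=cv2.INTER_CUBIC))
cv2.imwrite("pics/in1.png",np.hstack(ims))
E
```

```text
t 18.025 pos [590.6 -65.1 112.7] rot [-180.     -0.    100.04] F [ 0.11 -0.04 -0.99] w 18.1 g 25.0
```

View pics/in1.png

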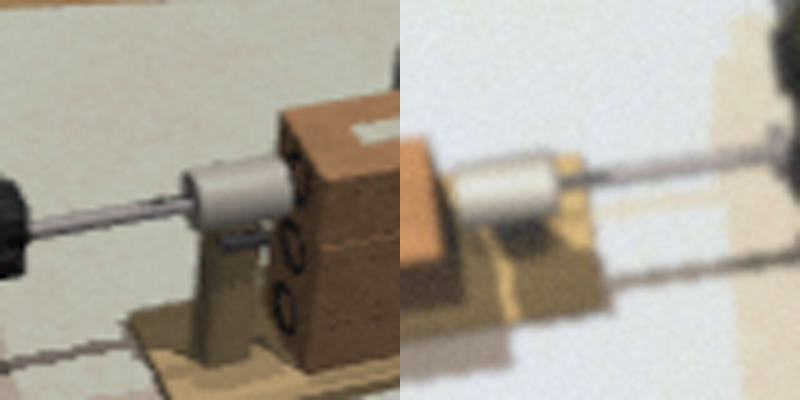

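The rod tip has entered the mouth (scene crop (190,205), top crop (560,182)) with no side force. Continuing slowly.

Call:
drive_tool --moves '[{"x": 5, "y": 0, "z": 0, "rx": 0, "ry": 0, "rz": 0, "fingers": 1}, {"x": 10, "y": 0, "z": 0, "rx": 0, "ry": 0, "rz": 0, "fingers": 1}, {"x": 15, "y": 0, "z": 0, "rx": 0, "ry": 0, "rz": 0, "fingers": 1}, {"x": 20, "y": 0, "z": 0, "rx": 0, "ry": 0, "rz": 0, "fingers": 1}, {"x": 25, "y": 0, "z": 0, "rx": 0, "ry": 0, "rz": 0, "fingers": 1}, {"x": 30, "y": 0, "z": 0, "rx": 0, "ry": 0, "rz": 0, "fingers": 1}, {"x": 35, "y": 0, "z": 0, "rx": 0, "ry": 0, "rz": 0, "fingers": 1}, {"x": 40, "y": 0, "z": 0, "rx": 0, "ry": 0, "rz": 0, "fingers": 1}, {"x": 45, "y": 0, "z": 0, "rx": 0, "ry": 0, "rz": 0, "fingers": 1}, {"x": 50, "y": 0, "z": 0, "rx": 0, "ry": 0, "rz": 0, "fingers": 1}, {"x": 50, "y": 0, "z": 0, "rx": 0, "ry": 0, "rz": 0, "fingers": 1}]'

```text
time_s: 19.5
tool_pos: [0.5819, -0.0157, 0.1128]
tool_rot: [180.0, -0.0, 100.0]
force: [-0.2, 0.2, -0.6]
grip_width: 0.018
grasp_force: 25.0
```

```bash
python3 d.py
```

```text
t 19.5 pos [581.9 -15.7 112.8] rot [180.    -0.   100.05] F [-0.19  0.24 -0.64] w 18.0 g 25.0
```

Call:
drive_tool --moves '[{"x": 4, "y": 0, "z": 0, "rx": 0, "ry": 0, "rz": 0, "fingers": 1}, {"x": 8, "y": 0, "z": 0, "rx": 0, "ry": 0, "rz": 0, "fingers": 1}, {"x": 13, "y": 0, "z": 0, "rx": 0, "ry": 0, "rz": 0, "fingers": 1}, {"x": 18, "y": 0, "z": 0, "rx": 0, "ry": 0, "rz": 0, "fingers": 1}, {"x": 23, "y": 0, "z": 0, "rx": 0, "ry": 0, "rz": 0, "fingers": 1}, {"x": 28, "y": 0, "z": 0, "rx": 0, "ry": 0, "rz": 0, "fingers": 1}, {"x": 33, "y": 0, "z": 0, "rx": 0, "ry": 0, "rz": 0, "fingers": 1}, {"x": 38, "y": 0, "z": 0, "rx": 0, "ry": 0, "rz": 0, "fingers": 1}, {"x": 43, "y": 0, "z": 0, "rx": 0, "ry": 0, "rz": 0, "fingers": 1}, {"x": 48, "y": 0, "z": 0, "rx": 0, "ry": 0, "rz": 0, "fingers": 1}, {"x": 53, "y": 0, "z": 0, "rx": 0, "ry": 0, "rz": 0, "fingers": 1}, {"x": 53, "y": 0, "z": 0, "rx": 0, "ry": 0, "rz": 0, "fingers": 1}]'

```text
time_s: 21.0
tool_pos: [0.5726, 0.0365, 0.1127]
tool_rot: [-180.0, -0.0, 100.0]
force: [0.7, -0.3, -1.1]
grip_width: 0.0179
grasp_force: 25.0
```

```bash
python3 d.py 574.5,40,113.3,100
```

```text
t 21.0 pos [572.6  36.5 112.7] rot [-180.     -0.    100.05] F [ 0.74 -0.33 -1.11] w 17.9 g 25.0
574.5,40,113.3,100 shift [ 3.1  2.5 -0.6] turn [-0.     -0.      0.0008]
```

Now creeping forward to contact, in 1 mm steps.

Call:
drive_tool --moves '[{"x": 1, "y": 0, "z": 0, "rx": 0, "ry": 0, "rz": 0, "fingers": 1}, {"x": 2, "y": 0, "z": 0, "rx": 0, "ry": 0, "rz": 0, "fingers": 1}, {"x": 3, "y": 0, "z": 0, "rx": 0, "ry": 0, "rz": 0, "fingers": 1}, {"x": 4, "y": 0, "z": 0, "rx": 0, "ry": 0, "rz": 0, "fingers": 1}, {"x": 5, "y": 0, "z": 0, "rx": 0, "ry": 0, "rz": 0, "fingers": 1}, {"x": 6, "y": 0, "z": 0, "rx": 0, "ry": 0, "rz": 0, "fingers": 1}, {"x": 7, "y": 0, "z": 0, "rx": 0, "ry": 0, "rz": 0, "fingers": 1}, {"x": 7, "y": 0, "z": 0, "rx": 0, "ry": 0, "rz": 0, "fingers": 1}]'

```text
time_s: 22.0
tool_pos: [0.5715, 0.0429, 0.1127]
tool_rot: [-180.0, 0.0, 100.0]
force: [0.2, 0.9, -1.6]
grip_width: 0.0176
grasp_force: 25.0
```

Call:
drive_tool --moves '[{"x": 1, "y": 0, "z": 0, "rx": 0, "ry": 0, "rz": 0, "fingers": 1}, {"x": 2, "y": 0, "z": 0, "rx": 0, "ry": 0, "rz": 0, "fingers": 1}, {"x": 3, "y": 0, "z": 0, "rx": 0, "ry": 0, "rz": 0, "fingers": 1}, {"x": 4, "y": 0, "z": 0, "rx": 0, "ry": 0, "rz": 0, "fingers": 1}, {"x": 4, "y": 0, "z": 0, "rx": 0, "ry": 0, "rz": 0, "fingers": 1}]'

```text
time_s: 22.62
tool_pos: [0.5714, 0.0431, 0.1128]
tool_rot: [-180.0, 0.3, 99.9]
force: [1.9, -7.4, 0.2]
grip_width: 0.0177
grasp_force: 25.0
```

Call:
drive_tool --moves '[{"x": 1, "y": 0, "z": 0, "rx": 0, "ry": 0, "rz": 0, "fingers": 1}, {"x": 1, "y": 0, "z": 0, "rx": 0, "ry": 0, "rz": 0, "fingers": 1}, {"x": 1, "y": 0, "z": 0, "rx": 0, "ry": 0, "rz": 0, "fingers": 1}]'

```text
time_s: 23.0
tool_pos: [0.5714, 0.0431, 0.1128]
tool_rot: [-180.0, 0.3, 99.8]
force: [0.7, -9.0, -0.7]
grip_width: 0.018
grasp_force: 25.0
```

```bash
python3 d.py
python3 - <<'E'
from cell import vision
import cv2,pickle,numpy as np
ims=[]
for n,b in(("scene",(320,170,400,250)),("top",(260,140,340,220))):
    c=vision.read_camera(n); pickle.dump(c,open(f"pics/{n}5.pkl","wb"))
    a=c["image"][b[1]:b[3],b[0]:b[2],::-1]; ims.append(cv2.resize(cv2.convertScaleAbs(a,alpha=2 if n=="top" else 1),(400,400),interpolation=cv2.INTER_CUBIC))
cv2.imwrite("pics/in2.png",np.hstack(ims))
E
```

```text
t 23.0 pos [571.4  43.1 112.8] rot [-179.99    0.32   99.83] F [ 0.66 -8.99 -0.7 ] w 18.0 g 25.01
```

View pics/in2.png

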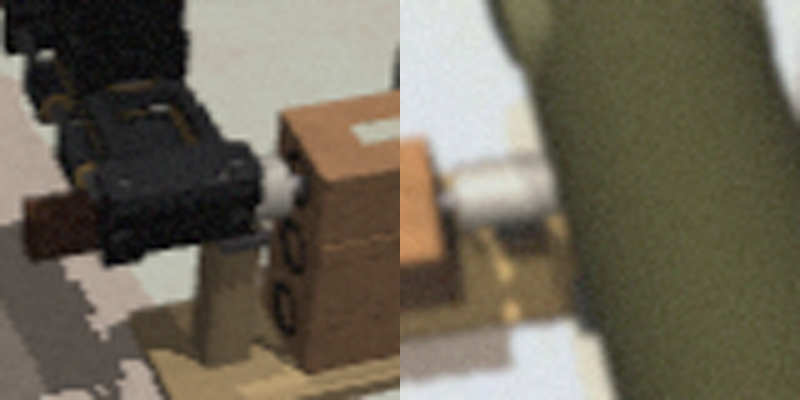

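The handle is up against the tube, the case hasn't moved, and the collar is stopped with about 9 N of push. Drawing it out.

Call:
drive_tool --moves '[{"x": -5, "y": 0, "z": 0, "rx": 0, "ry": 0, "rz": 0, "fingers": 1}, {"x": -10, "y": 0, "z": 0, "rx": 0, "ry": 0, "rz": 0, "fingers": 1}, {"x": -18, "y": 0, "z": 0, "rx": 0, "ry": 0, "rz": 0, "fingers": 1}, {"x": -26, "y": 0, "z": 0, "rx": 0, "ry": 0, "rz": 0, "fingers": 1}, {"x": -34, "y": 0, "z": 0, "rx": 0, "ry": 0, "rz": 0, "fingers": 1}, {"x": -42, "y": 0, "z": 0, "rx": 0, "ry": 0, "rz": 0, "fingers": 1}, {"x": -50, "y": 0, "z": 0, "rx": 0, "ry": 0, "rz": 0, "fingers": 1}, {"x": -58, "y": 0, "z": 0, "rx": 0, "ry": 0, "rz": 0, "fingers": 1}, {"x": -66, "y": 0, "z": 0, "rx": 0, "ry": 0, "rz": 0, "fingers": 1}, {"x": -74, "y": 0, "z": 0, "rx": 0, "ry": 0, "rz": 0, "fingers": 1}, {"x": -82, "y": 0, "z": 0, "rx": 0, "ry": 0, "rz": 0, "fingers": 1}, {"x": -90, "y": 0, "z": 0, "rx": 0, "ry": 0, "rz": 0, "fingers": 1}, {"x": -98, "y": 0, "z": 0, "rx": 0, "ry": 0, "rz": 0, "fingers": 1}, {"x": -106, "y": 0, "z": 0, "rx": 0, "ry": 0, "rz": 0, "fingers": 1}, {"x": -114, "y": 0, "z": 0, "rx": 0, "ry": 0, "rz": 0, "fingers": 1}, {"x": -122, "y": 0, "z": 0, "rx": 0, "ry": 0, "rz": 0, "fingers": 1}, {"x": -132, "y": 0, "z": 0, "rx": 0, "ry": 0, "rz": 0, "fingers": 1}, {"x": -145, "y": 0, "z": 0, "rx": 0, "ry": 0, "rz": 0, "fingers": 1}, {"x": -155, "y": 0, "z": 0, "rx": 0, "ry": 0, "rz": 0, "fingers": 1}, {"x": -155, "y": 0, "z": 0, "rx": 0, "ry": 0, "rz": 0, "fingers": 1}]'

```text
time_s: 25.6
tool_pos: [0.5975, -0.1065, 0.1125]
tool_rot: [-180.0, 0.0, 99.9]
force: [0.4, 1.2, -0.8]
grip_width: 0.0178
grasp_force: 25.0
```

```bash
python3 d.py 665.7,-242.5,94,100
```

```text
t 25.6 pos [ 597.5 -106.5  112.5] rot [-1.7998e+02  2.0000e-02  9.9880e+01] F [ 0.35  1.25 -0.8 ] w 17.8 g 25.0
665.7,-242.5,94,100 shift [-145.7   43.8   18.6] turn [-0.0003  0.0003 -0.0021]
```

Call:
drive_tool --moves '[{"x": -8, "y": 0, "z": 0, "rx": 0, "ry": 0, "rz": 0, "fingers": 1}, {"x": -22, "y": 3, "z": 1, "rx": 0, "ry": 0, "rz": 0, "fingers": 1}, {"x": -38, "y": 8, "z": 3, "rx": 0, "ry": 0, "rz": 0, "fingers": 1}, {"x": -55, "y": 14, "z": 6, "rx": 0, "ry": 0, "rz": 0, "fingers": 1}, {"x": -72, "y": 20, "z": 8, "rx": 0, "ry": 0, "rz": 0, "fingers": 1}, {"x": -90, "y": 26, "z": 11, "rx": 0, "ry": 0, "rz": 0, "fingers": 1}, {"x": -108, "y": 32, "z": 14, "rx": 0, "ry": 0, "rz": 0, "fingers": 1}, {"x": -124, "y": 38, "z": 16, "rx": 0, "ry": 0, "rz": 0, "fingers": 1}, {"x": -137, "y": 42, "z": 18, "rx": 0, "ry": 0, "rz": 0, "fingers": 1}, {"x": -144, "y": 43.5, "z": 18.5, "rx": 0, "ry": 0, "rz": 0, "fingers": 1}, {"x": -145.7, "y": 43.8, "z": 18.6, "rx": 0, "ry": 0, "rz": 0, "fingers": 1}, {"x": -145.7, "y": 43.8, "z": 18.6, "rx": 0, "ry": 0, "rz": 0, "fingers": 1}, {"x": -145.7, "y": 43.8, "z": 18.6, "rx": 0, "ry": 0, "rz": 0, "fingers": 1}, {"x": -145.7, "y": 43.8, "z": 18.6, "rx": 0, "ry": 0, "rz": 0, "fingers": 1}, {"x": -145.7, "y": 43.8, "z": 18.6, "rx": 0, "ry": 0, "rz": 0, "fingers": 1}, {"x": -145.7, "y": 43.8, "z": 18.6, "rx": 0, "ry": 0, "rz": 0, "fingers": 1}]'

```text
time_s: 27.6
tool_pos: [0.666, -0.2407, 0.0942]
tool_rot: [-180.0, 0.0, 100.0]
force: [0.1, 0.0, -0.9]
grip_width: 0.0177
grasp_force: 25.0
```

```bash
python3 d.py
python3 - <<'E'
from cell import vision
import cv2,pickle,numpy as np
ims=[]
for n,b in(("scene",(220,160,430,317)),("top",(240,100,450,257))):
    c=vision.read_camera(n); pickle.dump(c,open(f"pics/{n}6.pkl","wb"))
    a=c["image"][b[1]:b[3],b[0]:b[2],::-1]; ims.append(cv2.resize(cv2.convertScaleAbs(a,alpha=2 if n=="top" else 1),(400,300),interpolation=cv2.INTER_CUBIC))
cv2.imwrite("pics/fin.png",np.hstack(ims))
E
```

```text
t 27.6 pos [ 666.  -240.7   94.2] rot [-1.8000e+02  1.0000e-02  1.0001e+02] F [ 0.14  0.04 -0.91] w 17.7 g 25.0
```

View pics/fin.png

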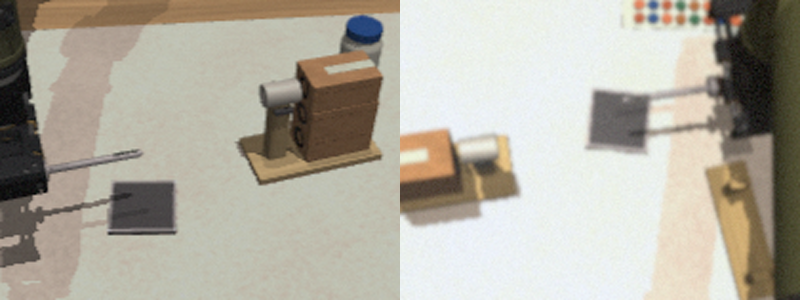

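The rod is held level over the plate. The tip is at top crop (620,98) and scene crop (141,153), and the column is intact. One ray check, then I'll hand in.

Run:
```python
from h import *
from cell import workorder
a=ray(load("top",6),[(240+220/1.905,100+98/1.905)],.105)[0]; b=ray(load("scene",6),[(220+141/1.905,160+153/1.905)],.105)[0]
print(a,b); P=np.array([.638,-.0856])
if max(np.hypot(*(q[:2]-P)) for q in(a,b))<.02: print(workorder.sign_off())
```

```text
[ 0.64073196 -0.08060793  0.105     ] [ 0.63962428 -0.08388073  0.105     ]
the job is handed in; nothing more can be done
None
```

The job is handed in at about 27.6 s. The loose case is on the column within about 2 mm by camera, and the rod went in until it stopped against about 9 N. It was then drawn out and is held level, its tip about 5 mm from the plate's middle and about 10 cm up; the verdict wasn't shown.

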